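# Square a carton into the measuring board and close the gauge on it

## Robot

A 6-joint arm with a two-finger parallel gripper is mounted at the origin on the work surface. World frame = base frame: x ahead of the robot, y to its left, z up, the work surface at z = 0. Lengths are in mm, angles in rad, forces in N, time in s.
With the tool pointing down it reaches from about 275 to 750 mm from the base axis. Payload 10.2 kg.
Tool frame: the origin (TCP) lies at the very end of the fingers, on their centre line; the grasp point (between the pads) lies behind it (ctrl.grasp_offset is the z of the grasp point in the tool frame, in mm); z points along the fingers, y is the direction in which the jaws open and shut (so a half turn about z gives the same grasp; the last joint's range is limited). The gripper opens to 85 mm and grips with 20 to 120 N. Pads are 22 mm wide; open, the fingers measure 114 mm over their backs; the gripper's body (76 mm by 85 mm) begins 54 mm behind the grasp point. The pads swing forward as they close: fully open they stand 13 mm farther back than shut.
Start: joints at [-1.472, 0.313, 1.498, -0, 1.331, -0.223], TCP at [166.031, -498.061, 231.294] pointing down, gripper open.
Joint ranges: [-2.94, 2.94], [-0.97, 2.17], [0.19, 2.56], [-1.23, 4.37], [0.02, 3.11], [-2.88, 2.88]. Speed limits (rad/s): [2.39, 2.39, 3.01, 3.14, 3.14, 3.14].

## Interface

Orientations are given as a unit quaternion [w, x, y, z].
In Python, from rig import ctrl, capture, job gives the robot as it stands. The module is installed in compiled form; this text tells all that it offers.
- The arm moves only by the tool move_arm, never from a script. Its argument "series" is a list of rows, each a list of 7 numbers: the turn, a rotation vector about the tool's x, y, z in rad, then the shift along the tool's x, y, z in cm, then the opening, from 0 (shut) to 1 (fully open). A call has 1 to 5 rows; each row is the pose to reach, as a shift and turn from the pose measured when the call began, along the tool's axes at that moment; what a row does not reach only later rows make up. A row lasts 1/12 s, in which the tool goes at most 41.7 mm and 7.16 degrees, less where a joint would pass 70% of its speed; a pose out of reach is approached as far as the arm can. A call with a gripper value outside its range is refused whole. The fingers move at their own pace and stop on an object; "grip_force" is the grip in N (left out, the last holds). Time passes only in rows, so rows that repeat a pose let the fingers close. It gives the time, the measured TCP pose, the force and the opening at its end, in the units of the state.
- ctrl.sense(): the state, without advancing time (a new reading comes with each control period).
- capture(name): name is "side" or "top" or "wrist"; returns a dict with "frame" (480x640x3 uint8, red, green, blue), "mtx" (3x3 intrinsics, pixels), "dist" ([k1, k2, p1, p2, k3] as OpenCV has them; the pictures are not rectified), "R" (3x3) and "t" (3): a world point X has camera coordinates R X + t. Camera axes: x right, y down, z forward; pixel columns grow to the right and rows downward; lengths in mm; the calibration is good to about 2 mm. A picture is of the moment at which its call begins. There is no depth.
- job.finish_job(): hands the job in, once; it reports no verdict.
The state is a dict: "time_s": time; "joints": joint angles; "dq": joint speeds; "tau": joint torques, N m; "eef_pos": TCP position; "ee_rot": TCP orientation; "force": force on the tool from outside, world axes, zero at the start; "wrist_torque": the same for the moment, N m; "grip_width": opening from 0.0 (shut) to 1.0 (fully open).
Only numpy, scipy, OpenCV 4.12 (cv2) and the standard library are available. Lean on these libraries where they do the work, as an engineer would, in place of code of your own. Each camera call takes 0.05 s, during which the arm holds its last target.

## Task

Set up the cardboard carton for measuring: push it along the measuring board into the corner, so that its long side lies flat against the fence and its end against the end stop, and push the orange gauge block along the fence until its face rests against the carton's other end. Only push with the fingers: do not lift, tip or crush the carton, and leave the things standing around where they are.

Things in the scene. Friction and masses are not known exactly. Their poses are not given: they have to be found in the camera images.
- board: Measuring board, fixed; place and yaw (within 0.2 rad) vary. White bed plate 260 x 610 mm, 6 mm thick, on the table. Dark steel fence, 45 mm high above the bed and 20 mm thick, along the whole edge nearest the robot; dark steel end stop, 45 mm high, 22 mm thick, across its left end, reaching 160 mm out from the fence. Origin: on the bed's underside, under the fence's face, 220 mm right of the end stop's face.
- corner (a point): Inner corner of the board where fence, end stop and bed top meet. Axes (also the board's): x square out from the fence over the bed, roughly away from the robot; y along the fence into the end stop, roughly to the robot's left; z up. Fence face is the plane x = 0, end stop face y = 0, bed top z = 0. The bed spans x = -25 to 235 mm, y = -580 to +30 mm.
- carton: Closed rigid brown cardboard carton with a yellow tape strip along its top, 110 mm (its x) by 170 mm (its y), 70 mm tall, 0.35 to 0.7 kg, loose on the bed; origin at the centre of its underside. Starts askew (up to 0.3 rad against the board), clear of the fence and the end stop; its long side belongs along the fence. Takes roughly 2 to 9 N to slide.
- gauge (a joint): Position of the orange gauge block along the fence, in m: 0 at the right end of its travel, growing to the left, towards the end stop; travel 0.26. At value v its measuring face lies at y = -0.390 + v in the frame of corner. Starts between 0 and 0.06. Slides stiffly (about 2 N) and stays where it is left; cannot lift or turn.
- gauge_face (a point): Middle of the gauge block's measuring face (its left end, towards the carton), 22 mm above the bed. The block is orange plastic, 90 mm long along the fence, reaching from 2 to 92 mm out from the fence, its top 44 mm above the bed, with a steel saddle over the fence (top 51.5 mm above the bed). Axes as corner.
- gauge_back (a point): Middle of the gauge block's back end face (its right end, away from the carton), 22 mm above the bed, 90 mm behind gauge_face: the face to push. Axes as corner.
- jar: Bystander, to be left alone: closed amber glass jar with a steel cap, 64 mm diameter, 100 mm tall, standing on the far part of the board's bed; origin at the centre of its underside.
- tape: Bystander, to be left alone: brown roll of packing tape, a ring of 100 mm outside diameter, 45 mm tall, lying flat on the far right part of the bed; origin at the centre of its underside.
- ramekins: Bystander, to be left alone: stack of three white ceramic ramekins, 82 mm diameter, 92 mm tall, on the table to the left of the end stop; origin at the centre of its underside.
- mill: Bystander, to be left alone: dark wooden pepper mill, 58 mm diameter, 172 mm tall, on the table to the left of the end stop; origin at the centre of its underside.
- cup: Bystander, to be left alone: open steel cup, 84 mm across the rim, 95 mm tall, on the table beyond the board; origin at the centre of its underside.
- bowl: Bystander, to be left alone: blue bowl, 130 mm across, 60 mm tall, on the table to the right of the board; origin at the centre of its underside.
- spatula: Bystander, to be left alone: spatula lying on the table on the left; origin at about its middle, on the table.

How it is judged:
By the outcome, as a careful person would: the job done as asked, in the order asked, and still so for the second after the job is handed in, with the robot touching nothing.
It also fails if it takes over 67 s, if anything falls off the work surface, if the arm or the gripper's body presses on something with over 40 N, if the wrist force passes 120 N, or if a joint passes its speed limit or range.

## Working session

There is one attempt and no reset: what is moved stays moved. The work goes in short steps, Python scripts to look and compute and a tool call to move; the robot and the scene stay as the last step left them, time stands still between calls to the robot, and variables do not carry over. Pictures are saved under pics/ and viewed, and the job is handed in when it is done.

Besides the shell and the picture viewer there is one more tool, called as name(argument=value, ...) on one line, values as JSON. move_arm: Moves the arm, as the interface text tells. Its arguments: {"type":"object","properties":{"series":{"type":"array","items":{"type":"array","items":{"type":"number"}}},"grip_force":{"type":"number"}},"required":["series"]}

```bash
mkdir -p pics; python3 - <<'E'
from rig import ctrl,capture
import cv2,pickle
s=ctrl.sense();print(s, ctrl.grasp_offset)
d={}
for n in("side","top","wrist"):
    c=capture(n);d[n]=c;cv2.imwrite(f"pics/{n}0.png",c["frame"][:,:,::-1])
    print(n,c["mtx"],c["dist"],c["R"],c["t"])
pickle.dump(d,open("c0.pkl","wb"))
E
```

```text
{'time_s': 0.0, 'joints': array([-1.47240022e+00,  3.13459668e-01,  1.49847125e+00, -3.07186326e-06,
        1.33101334e+00, -2.23432181e-01]), 'dq': array([-3.44785033e-04, -2.82201135e-04,  1.27187298e-03, -5.16782720e-04,
        7.94572585e-04,  1.31849020e-05]), 'tau': array([-5.82089751e-05, -4.12262821e+01, -2.59743941e+01, -1.98570724e-04,
        4.06825668e-03,  2.29915372e-05]), 'eef_pos': array([ 166.00246737, -497.77653961,  230.71727494]), 'ee_rot': array([-6.74577458e-04,  9.87080947e-01,  1.60220931e-01,  4.07336287e-05]), 'force': array([-1.09626945,  0.23922534, -0.53666969]), 'wrist_torque': array([ 0.0254601 , -0.02860678, -0.00449543]), 'grip_width': 1.0065420100728155} -18.700000000000003
side [[525.74022162   0.         304.70077988]
 [  0.         525.74022162 238.69839588]
 [  0.           0.           1.        ]] [0.0370423 0.        0.        0.        0.       ] [[-0.70996496 -0.70400188 -0.01819619]
 [-0.51480617  0.53645114 -0.66872624]
 [ 0.4805459  -0.46540469 -0.74328603]] [ 390.47286065  379.91356533 1421.89066236]
top [[552.058871     0.         315.1921321 ]
 [  0.         552.058871   241.59054618]
 [  0.           0.           1.        ]] [-0.06434404  0.          0.          0.          0.        ] [[ 0.00597155 -0.99997028 -0.004876  ]
 [-0.98288643 -0.00497161 -0.18414544]
 [ 0.18411573  0.00589219 -0.98288691]] [ -29.24480843  617.36368829 1660.21026747]
wrist [[382.75397291   0.         317.72792327]
 [  0.         382.75397291 235.32511779]
 [  0.           0.           1.        ]] [-0.0765853  0.         0.         0.         0.       ] [[ 3.15378110e-01 -9.48965863e-01 -6.62839210e-04]
 [-9.00136378e-01 -2.99371206e-01  3.16435431e-01]
 [-3.00484857e-01 -9.92001623e-02 -9.48613820e-01]] [-524.08173022  -41.00835307  381.14240796]
```

View pics/side0.png

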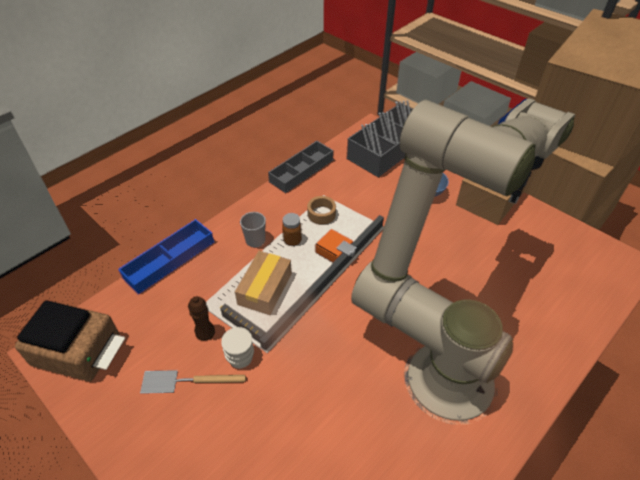

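View pics/top0.png

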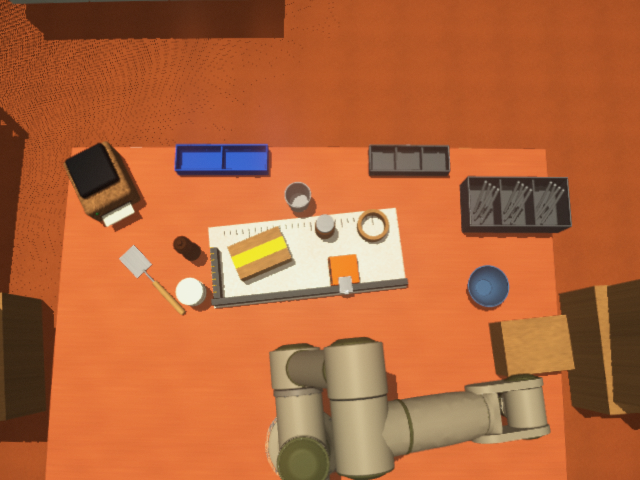

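```bash
python3 - <<'E'
import cv2
i=cv2.imread("pics/top0.png")
c=i[120:420,120:480]
print(c.shape)
cv2.imwrite("pics/top0a.png",cv2.resize(i[200:420,180:440],None,fx=3,fy=2.7,interpolation=cv2.INTER_CUBIC)) 
E
```

```text
(300, 360, 3)
```

```bash
python3 - <<'E'
import cv2
i=cv2.imread("pics/top0.png")
cv2.imwrite("pics/top0b.png",cv2.resize(i[200:315,200:330],None,fx=6,fy=5,interpolation=cv2.INTER_CUBIC)) 
cv2.imwrite("pics/top0c.png",cv2.resize(i[200:315,300:430],None,fx=6,fy=5,interpolation=cv2.INTER_CUBIC)) 
E
```

```text
(no output)
```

View pics/top0b.png

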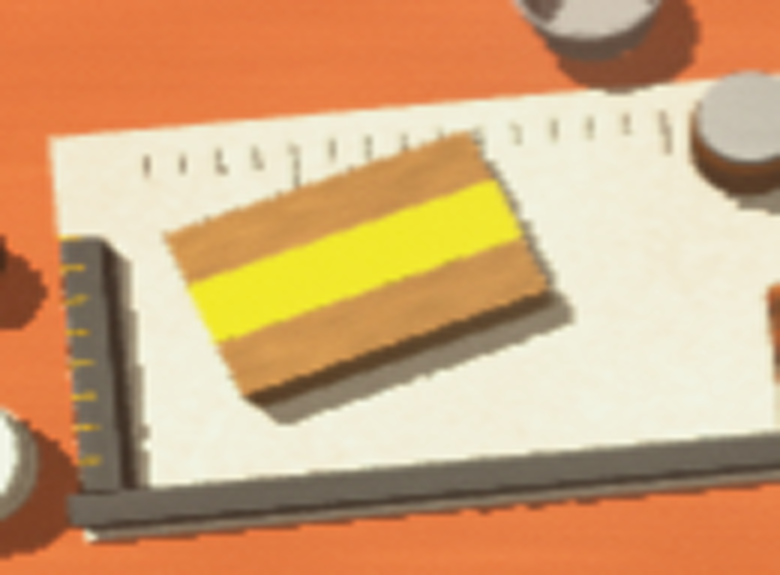

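View pics/top0c.png

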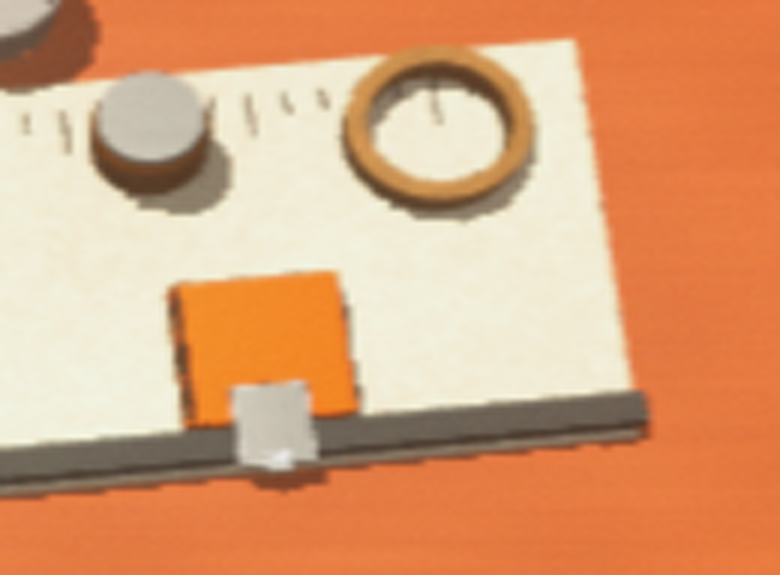

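View pics/wrist0.png

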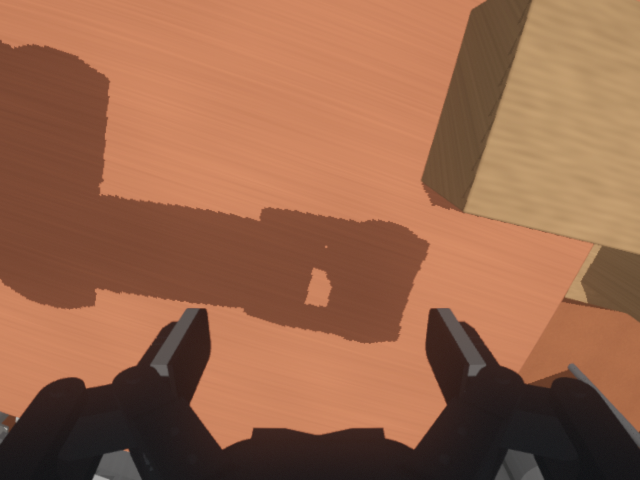

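The board lies at a small yaw with its fence near the robot. The carton is askew, about 0.3 rad against the board, and the gauge sits beside the jar and tape. Next I fit the poses.

```bash
cat > h.py <<'E'
import numpy as np,cv2,pickle
from scipy.optimize import least_squares
def proj(c,P):
    return cv2.projectPoints(np.array(P,float).reshape(-1,3),cv2.Rodrigues(np.array(c["R"]))[0],np.array(c["t"]),np.array(c["mtx"]),np.array(c["dist"]))[0].reshape(-1,2)
def tr(p,P):  # p=(X,Y,yaw), z kept
    P=np.array(P,float).reshape(-1,3);c,s=np.cos(p[2]),np.sin(p[2])
    return np.c_[p[0]+c*P[:,0]-s*P[:,1],p[1]+s*P[:,0]+c*P[:,1],P[:,2]]
def fit(c,P,px,p0):
    r=least_squares(lambda p:(proj(c,tr(p,P))-px).ravel(),p0,x_scale=[10,10,.1],loss='soft_l1');return r.x,(proj(c,tr(r.x,P))-px).round(1)
E
python3 - <<'E'
from h import *
d=pickle.load(open("c0.pkl","rb"));c=d["top"]
b=lambda u,v:(200+(u+.5)/6-.5,200+(v+.5)/5-.5)
cc=lambda u,v:(300+(u+.5)/6-.5,200+(v+.5)/5-.5)
P=[(235,30,6),(235,-580,6),(0,-580,51),(-20,-580,51),(0,30,51),(-20,30,51),(160,22,51),(160,0,51)]
px=np.array([b(50,137),cc(577,40),cc(648,392),cc(648,425),b(70,495),b(70,525),b(62,238),b(102,238)])
B,r=fit(c,P,px,[350,250,0]);print(B,r.tolist())
C,r=fit(c,[(55,85,76),(55,-85,76),(-55,-85,76),(-55,85,76)],np.array([b(165,235),b(470,130),b(548,290),b(245,400)]),[450,100,0.2]);print(C,r.tolist())
def inv(p,q):
    c,s=np.cos(p[2]),np.sin(p[2]);dx=np.array(q[:2])-p[:2];return c*dx[0]+s*dx[1],-s*dx[0]+c*dx[1]
print("carton in board",inv(B,C),C[2]-B[2])
f=lambda q:(proj(c,tr(B,[(92,-390+q[0],50),(92,-480+q[0],50)]))-np.array([cc(172,285),cc(335,270)])).ravel()
g=least_squares(f,[30]);print("gauge v",g.x,f(g.x))
for n,pt,z in(("jar",cc(155,118),106),("tape",cc(440,124),51)):
    h=least_squares(lambda q:(proj(c,[(q[0],q[1],z)])[0]-pt),[500,0]);print(n,inv(B,h.x))
np.save("B.npy",B)
E
```

```text
[4.42312226e+02 2.64736501e+02 1.10001531e-01] [[0.4, 0.2], [-0.1, 0.3], [-0.0, -0.1], [0.8, -0.3], [-0.6, -0.1], [-0.1, 0.4], [-0.3, 0.1], [0.0, -0.6]]
[5.79918527e+02 1.45924262e+02 4.10613302e-01] [[-0.2, 0.2], [-0.1, -0.2], [0.7, 0.1], [-0.3, -0.1]]
carton in board (np.float64(123.73141248602492), np.float64(-133.20052419609837)) 0.30061177097288533
gauge v [48.85613123] [-0.77927041  0.12535945  0.80794428  0.13137376]
jar (np.float64(186.45839813154566), np.float64(-344.1602127912824))
tape (np.float64(179.0679837960799), np.float64(-494.20488133612986))
```

```bash
cat >> h.py <<'E'
from scipy.spatial.transform import Rotation as R
def inv(p,q):
    c,s=np.cos(p[2]),np.sin(p[2]);dx=np.array(q[:2])-p[:2];return np.array([c*dx[0]+s*dx[1],-s*dx[0]+c*dx[1]])
def delta(x,y,z):
    from rig import ctrl
    B=np.load("B.npy");s=ctrl.sense();q=s["ee_rot"];r=R.from_quat([q[1],q[2],q[3],q[0]])
    T=R.from_matrix(np.array([[np.cos(B[2]),np.sin(B[2]),0],[np.sin(B[2]),-np.cos(B[2]),0],[0,0,-1]]))
    W=tr(B,[(x,y,z+6)])[0]
    print("tcp board",inv(B,s["eef_pos"]).round(1),"z",(s["eef_pos"][2]-6).round(1))
    print("turn",(r.inv()*T).as_rotvec().round(3),"cm",(r.inv().apply(W-s["eef_pos"])/10).round(2),"F",np.round(s["force"],1),"t",s["time_s"])
E
python3 - <<'E'
from h import *
d=pickle.load(open("c0.pkl","rb"));c=d["top"];B=np.load("B.npy")
for n,pt,z in(("cup",(298,194),95),("ram",(190,292),92),("mill",(181,242),172)):
    h=least_squares(lambda q:(proj(c,[(q[0],q[1],z)])[0]-pt),[500,0]);print(n,inv(B,h.x),h.x)
delta(228,-145,190)
E
```

```text
cup [ 289.74288785 -270.16085318] [759.96209797  28.01644126]
ram [21.66903957 83.31879826] [454.70357345 349.93053745]
mill [160.55909836  82.61917658] [592.83097533 364.48247032]
tcp board [-358.4 -727.7] z 224.9
turn [-0.001 -0.     0.212] cm [ 69.57 -44.64   3.54] F [ 0.6 -0.6  0.4] t 0.15
```

move_arm(series=[[0, 0, 0.1, 3.4, -2.2, 0, 1], [0, 0, 0.212, 6.8, -4.4, 0, 1], [0, 0, 0.212, 10.2, -6.6, 0, 1], [0, 0, 0.212, 13.6, -8.8, 0, 1], [0, 0, 0.212, 17, -11, 0, 1]])

```text
time_s: 0.57
eef_pos: [293.2, -338.0, 230.9]
ee_rot: [-0.001, 0.999, 0.055, -0.0]
force: [1.0, -0.3, -0.0]
grip_width: 1.0
```

```bash
python3 -c "
from h import *
delta(228,-145,190)"
```

```text
tcp board [-214.4 -582.7] z 224.9
turn [-0.001 -0.    -0.001] cm [ 44.2  -43.81   3.54] F [ 1.  -0.3 -0. ] t 0.5667
```

move_arm(series=[[0, 0, 0, 2.9, -2.9, 0, 1], [0, 0, 0, 5.8, -5.8, 0, 1], [0, 0, 0, 8.7, -8.6, 0, 1], [0, 0, 0, 11.6, -11.5, 0, 1], [0, 0, 0, 14.5, -14.4, 0, 1]])

```text
time_s: 0.98
eef_pos: [422.5, -177.1, 231.1]
ee_rot: [-0.001, 0.999, 0.055, -0.0]
force: [0.8, -0.8, 0.6]
grip_width: 0.999
```

move_arm(series=[[0, 0, 0, 2.9, -2.9, 0, 1], [0, 0, 0, 5.8, -5.8, 0, 1], [0, 0, 0, 8.7, -8.6, 0, 1], [0, 0, 0, 11.6, -11.5, 0, 1], [0, 0, 0, 14.5, -14.4, 0, 1]])

```text
time_s: 1.4
eef_pos: [551.8, -16.1, 231.1]
ee_rot: [-0.001, 0.999, 0.055, -0.0]
force: [0.5, -0.3, 0.3]
grip_width: 1.005
```

```bash
python3 -c "
from h import *
delta(228,-145,100)"
```

```text
tcp board [  78.  -291.2] z 225.1
turn [-0.001  0.    -0.001] cm [ 14.99 -14.61  12.52] F [ 0.5 -0.3  0.3] t 1.4
```

move_arm(series=[[0, 0, 0, 3, -2.9, 0, 1], [0, 0, 0, 6, -5.8, 0, 1], [0, 0, 0, 9, -8.7, 0, 1], [0, 0, 0, 12, -11.6, 0, 1], [0, 0, 0, 15, -14.6, 0, 1]])

```text
time_s: 1.82
eef_pos: [683.7, 144.8, 230.9]
ee_rot: [-0.001, 0.999, 0.055, -0.0]
force: [0.1, -0.3, 1.2]
grip_width: 0.998
```

move_arm(series=[[0, 0, 0, 0, 0, 3.5, 1], [0, 0, 0, 0, 0, 7, 1], [0, 0, 0, 0, 0, 9.5, 1], [0, 0, 0, 0, 0, 9.5, 1]])

```text
time_s: 2.15
eef_pos: [681.0, 144.9, 129.0]
ee_rot: [-0.001, 0.998, 0.055, -0.006]
force: [1.6, -0.5, -1.0]
grip_width: 1.004
```

```bash
python3 -c "
from h import *
from rig import capture
delta(228,-145,10)
for n in ('top','wrist'):
    cv2.imwrite(f'pics/{n}1.png',capture(n)['frame'][:,:,::-1])
i=cv2.imread('pics/top1.png');cv2.imwrite('pics/top1b.png',cv2.resize(i[170:320,190:390],None,fx=4,fy=4,interpolation=cv2.INTER_CUBIC))"
```

```text
tcp board [ 224.1 -145.3] z 123.0
turn [-0.002  0.012 -0.   ] cm [ 5.300e-01 -1.000e-02  1.129e+01] F [ 1.6 -0.5 -1. ] t 2.15
```

View pics/wrist1.png

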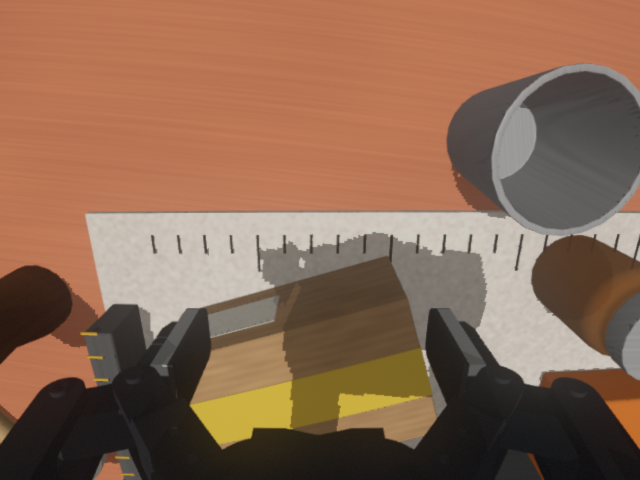

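View pics/top1b.png

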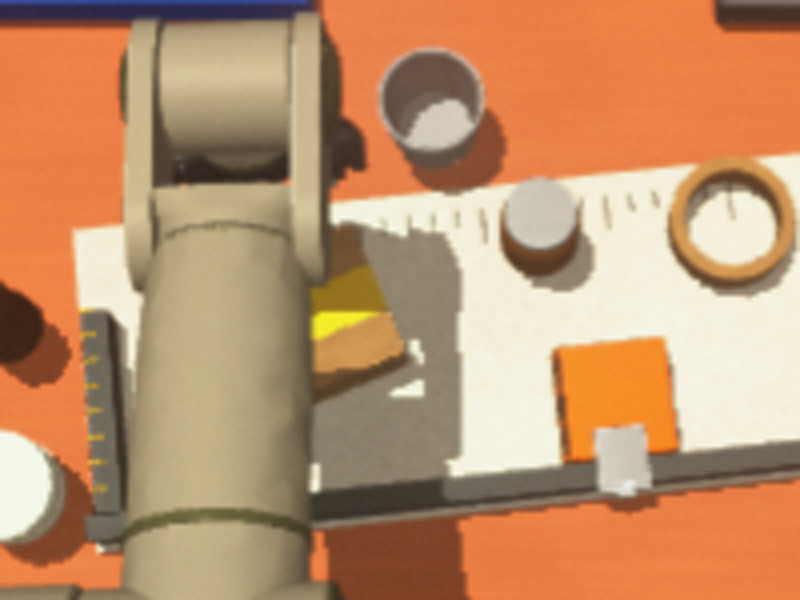

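move_arm(series=[[0, 0.012, 0, 0.5, 0, 3.5, 1], [0, 0.012, 0, 0.5, 0, 7, 1], [0, 0.012, 0, 0.5, 0, 9.5, 1], [0, 0.012, 0, 0.5, 0, 10.5, 1], [0, 0.012, 0, 0.5, 0, 10.5, 1]])

```text
time_s: 2.67
eef_pos: [688.4, 145.3, 31.0]
ee_rot: [-0.001, 0.999, 0.055, 0.005]
force: [0.2, -0.3, 0.2]
grip_width: 1.0
```

```bash
python3 -c "
from h import *
from rig import capture
delta(228,-145,10)
for n in ('side','wrist'):
    cv2.imwrite(f'pics/{n}2.png',capture(n)['frame'][:,:,::-1])
i=cv2.imread('pics/side2.png');cv2.imwrite('pics/side2b.png',cv2.resize(i[170:360,180:400],None,fx=3.5,fy=3,interpolation=cv2.INTER_CUBIC))"
```

```text
tcp board [ 231.5 -145.8] z 25.0
turn [-0.001 -0.01  -0.001] cm [-0.37 -0.07  1.5 ] F [ 0.2 -0.3  0.2] t 2.6667
```

View pics/wrist2.png

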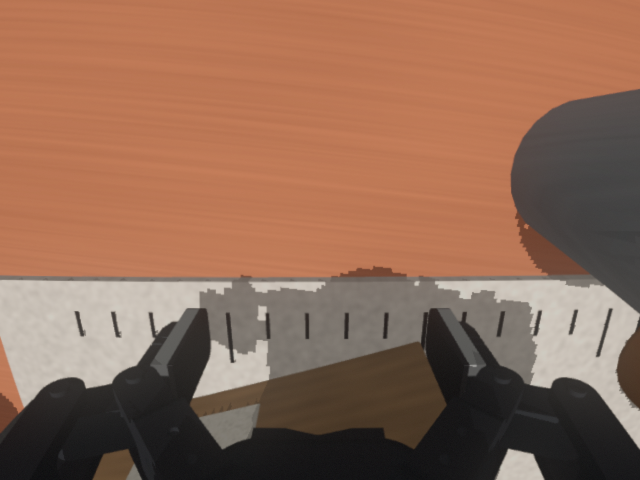

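View pics/side2b.png

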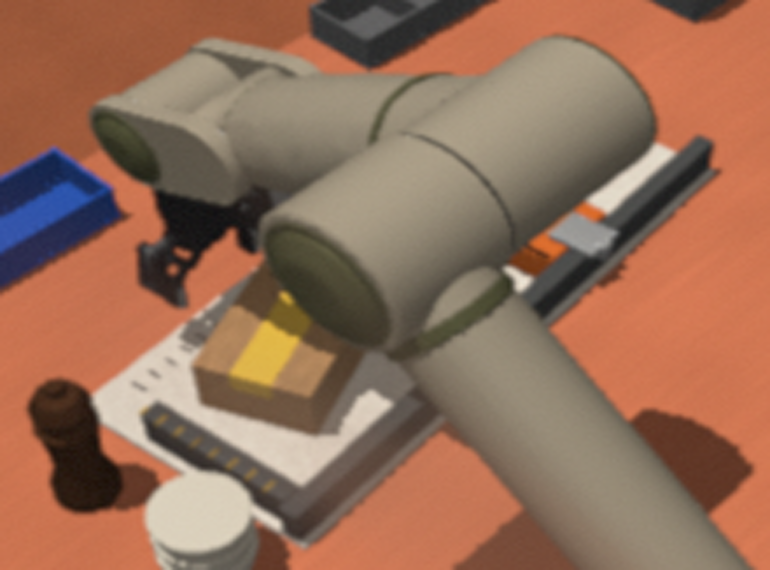

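move_arm(series=[[0, -0.01, 0, -0.3, 0, 0.8, 1], [0, -0.01, 0, -0.3, 0, 1.2, 1], [0, -0.01, 0, -0.8, 0, 1.2, 1], [0, -0.01, 0, -1.4, 0, 1.2, 1]])

```text
time_s: 3.1
eef_pos: [676.0, 143.9, 22.2]
ee_rot: [-0.001, 0.999, 0.055, 0.003]
force: [-0.3, 0.4, -0.7]
grip_width: 0.997
```

move_arm(series=[[0, 0, 0, -0.7, 0, 0, 1], [0, 0, 0, -1.4, 0, 0, 1], [0, 0, 0, -2.1, 0, 0, 1], [0, 0, 0, -2.8, 0, 0, 1], [0, 0, 0, -3.4, 0, 0, 1]])

```text
time_s: 3.52
eef_pos: [642.2, 140.1, 22.8]
ee_rot: [-0.0, 0.998, 0.055, 0.004]
force: [1.8, -0.6, -1.0]
grip_width: 1.003
```

```bash
python3 -c "
from h import *
from rig import capture
delta(122,-145,12)
for n in ('wrist',):
    cv2.imwrite(f'pics/{n}3.png',capture(n)['frame'][:,:,::-1])
"
```

```text
tcp board [ 185.  -145.8] z 16.8
turn [-0.001 -0.007 -0.   ] cm [-6.3  -0.08  0.44] F [ 1.8 -0.6 -1. ] t 3.5167
```

View pics/wrist3.png

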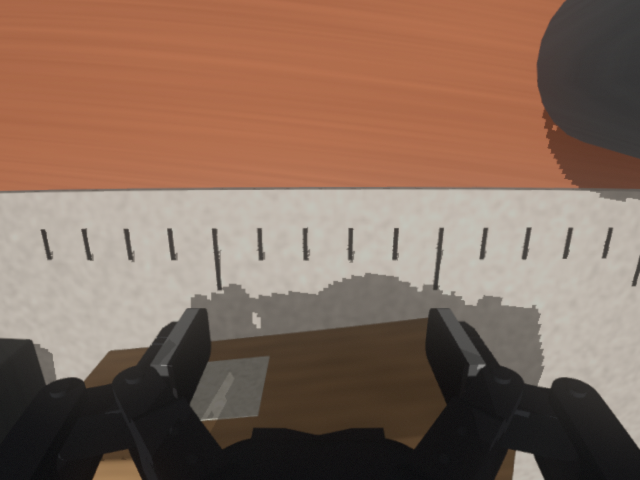

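move_arm(series=[[0, -0.007, 0, -0.7, 0, 0.2, 1], [0, -0.007, 0, -1.4, 0, 0.2, 1], [0, -0.007, 0, -2.1, 0, 0.2, 1], [0, -0.007, 0, -2.8, 0, 0.2, 1], [0, -0.007, 0, -3.5, 0, 0.2, 1]])

```text
time_s: 3.98
eef_pos: [606.1, 136.3, 20.4]
ee_rot: [-0.0, 0.999, 0.055, -0.001]
force: [3.2, 1.0, 0.1]
grip_width: 1.005
```

move_arm(series=[[0, 0, 0, -0.5, 0, 0, 1], [0, 0, 0, -1.0, 0, 0, 1], [0, 0, 0, -1.4, 0, 0, 1], [0, 0, 0, -1.8, 0, 0, 1], [0, 0, 0, -2.0, 0, 0, 1]])

```text
time_s: 4.4
eef_pos: [585.8, 134.1, 20.5]
ee_rot: [-0.0, 0.999, 0.055, -0.001]
force: [2.4, -0.1, -0.6]
grip_width: 1.001
```

```bash
python3 -c "
from h import *
from rig import capture
delta(122,-145,12)
for n in ('wrist','top'):
    cv2.imwrite(f'pics/{n}4.png',capture(n)['frame'][:,:,::-1])
"
```

```text
tcp board [ 128.3 -145.6] z 14.5
turn [-0.001  0.001 -0.001] cm [-0.63 -0.06  0.25] F [ 2.4 -0.1 -0.6] t 4.4
```

View pics/wrist4.png

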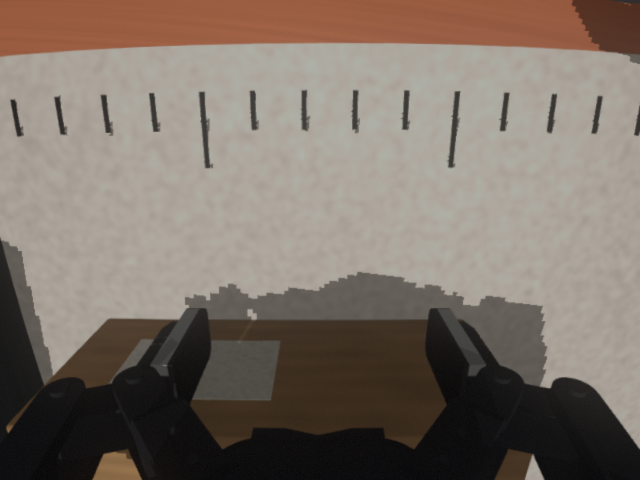

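move_arm(series=[[0, 0, 0, -0.3, 0, 0, 1], [0, 0, 0, -0.5, 0, 0, 1], [0, 0, 0, -0.7, 0, 0, 1], [0, 0, 0, -0.8, 0, 0, 1], [0, 0, 0, -0.8, 0, 0, 1]])

```text
time_s: 4.92
eef_pos: [578.5, 133.4, 20.8]
ee_rot: [-0.0, 0.998, 0.055, 0.0]
force: [6.5, 1.6, -0.4]
grip_width: 1.003
```

move_arm(series=[[0, 0, 0, -0.1, 0, 0, 1], [0, 0, 0, -0.2, 0, 0, 1], [0, 0, 0, -0.3, 0, 0, 1], [0, 0, 0, -0.3, 0, 0, 1]])

```text
time_s: 5.25
eef_pos: [578.5, 133.4, 22.4]
ee_rot: [-0.001, 0.998, 0.055, 0.004]
force: [14.5, 2.8, 0.7]
grip_width: 0.998
```

```bash
python3 -c "
from h import *
from rig import capture
delta(122,-145,12)
for n in ('wrist','side'):
    cv2.imwrite(f'pics/{n}5.png',capture(n)['frame'][:,:,::-1])
i=cv2.imread('pics/side5.png');cv2.imwrite('pics/side5b.png',cv2.resize(i[230:360,200:360],None,fx=4.5,fy=4.5,interpolation=cv2.INTER_CUBIC))"
```

```text
tcp board [ 120.9 -145.5] z 16.4
turn [-0.001 -0.009  0.   ] cm [ 0.11 -0.05  0.44] F [14.5  2.8  0.7] t 5.25
```

View pics/side5b.png

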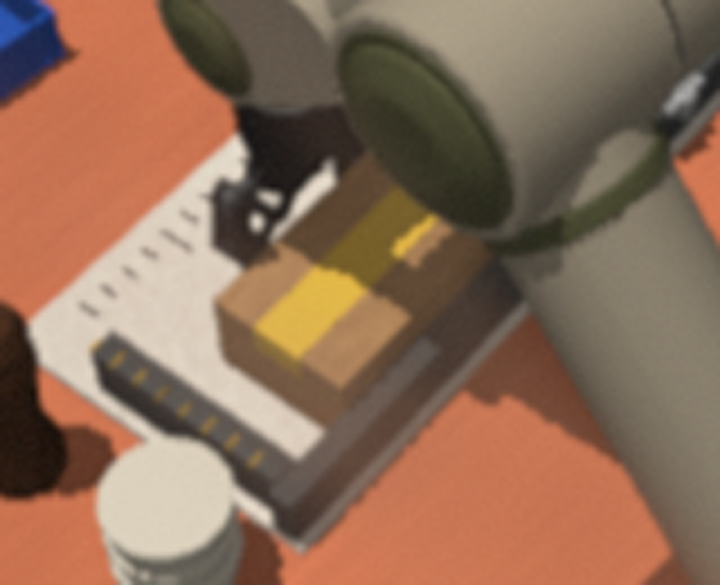

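move_arm(series=[[0, -0.009, 0, 1, 0, 0, 1], [0, -0.009, 0, 2.5, 0, -1, 1], [0, -0.009, 0, 2.5, 0, -4, 1], [0, -0.009, 0, 2.5, 0, -8, 1], [0, -0.009, 0, 2.5, 0, -11.5, 0.5]])

```text
time_s: 5.77
eef_pos: [601.7, 135.9, 138.9]
ee_rot: [-0.0, 0.998, 0.055, -0.001]
force: [0.8, 0.6, 0.0]
grip_width: 0.883
```

```bash
python3 -c "
from h import *
delta(52,-275,100)
"
```

```text
tcp board [ 144.3 -145.5] z 132.9
turn [-0.001  0.002  0.   ] cm [-9.22 12.95  3.3 ] F [0.8 0.6 0. ] t 5.7667
```

move_arm(series=[[0, 0, 0, -2.3, 3.2, 0, 0], [0, 0, 0, -4.6, 6.4, 0, 0], [0, 0, 0, -6.9, 9.7, 0, 0], [0, 0, 0, -9.2, 13, 0, 0], [0, 0, 0, -9.2, 13, 2, 0]])

```text
time_s: 6.18
eef_pos: [523.4, -8.1, 121.7]
ee_rot: [0.001, 0.999, 0.053, 0.001]
force: [-0.6, 0.4, 0.3]
grip_width: 0.143
```

```bash
python3 -c "
from h import *
from rig import capture
delta(52,-275,15)
for n in ('wrist','top'):
    cv2.imwrite(f'pics/{n}6.png',capture(n)['frame'][:,:,::-1])
i=cv2.imread('pics/top6.png');cv2.imwrite('pics/top6b.png',cv2.resize(i[200:320,200:360],None,fx=4.8,fy=4.8,interpolation=cv2.INTER_CUBIC))"
```

```text
tcp board [  50.7 -280.1] z 115.7
turn [ 0.002 -0.001 -0.004] cm [ 0.12 -0.53 10.06] F [-0.6  0.4  0.3] t 6.1833
```

View pics/wrist6.png

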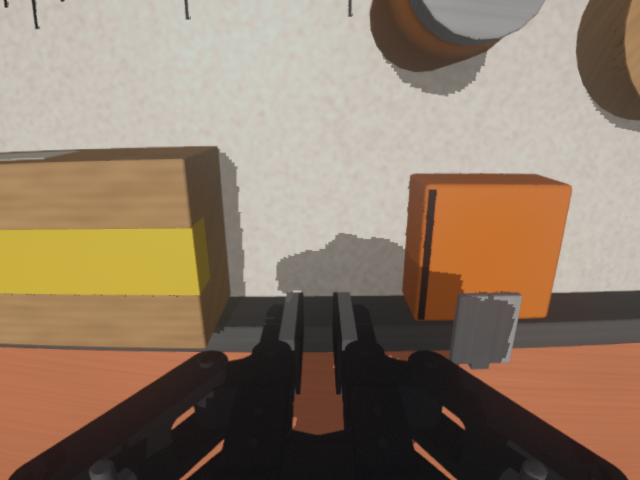

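View pics/top6b.png

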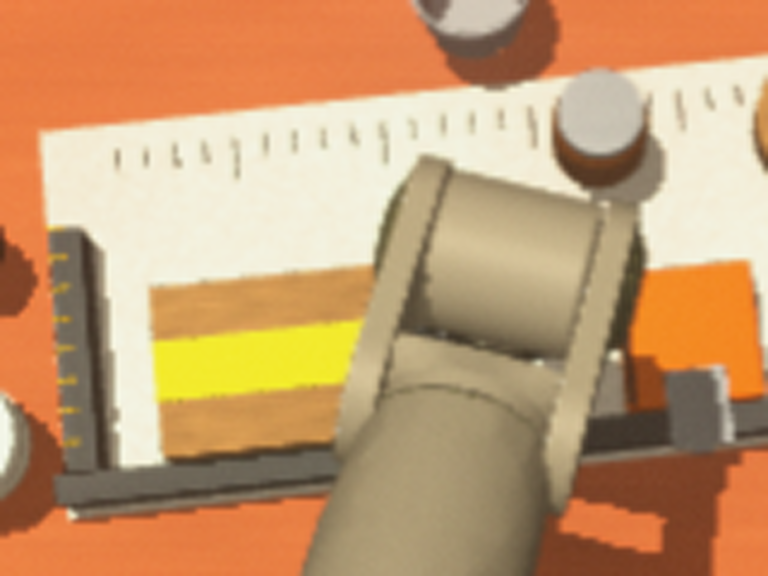

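move_arm(series=[[0, 0, -0.004, 0.2, -0.2, 3, 0], [0, 0, -0.004, 0.2, -0.3, 6, 0], [0, 0, -0.004, 0.2, -0.3, 8.5, 0], [0, 0, -0.004, 0.2, -0.3, 9.7, 0], [0, 0, -0.004, 0.2, -0.3, 9.7, 0]])

```text
time_s: 6.7
eef_pos: [522.3, 0.6, 18.0]
ee_rot: [-0.002, 0.998, 0.057, -0.006]
force: [0.3, -0.1, -0.6]
grip_width: 0.001
```

```bash
python3 -c "
from h import *
from rig import capture
delta(52,-230,16)
for n in ('wrist',):
    cv2.imwrite(f'pics/{n}7.png',capture(n)['frame'][:,:,::-1])
"
```

```text
tcp board [  50.5 -271.3] z 12.0
turn [-0.004  0.012  0.003] cm [ 0.16 -4.13 -0.39] F [ 0.3 -0.1 -0.6] t 6.7
```

View pics/wrist7.png

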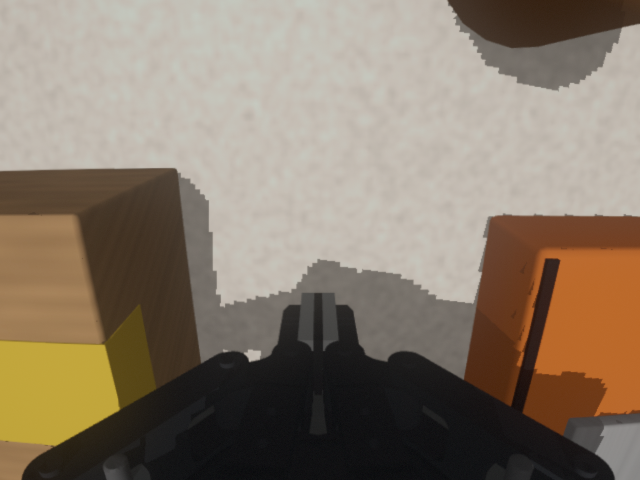

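```bash
python3 -c "
from rig import ctrl
print(ctrl.sense()['joints'].round(3))"
```

```text
[-0.224  0.582  1.715  0.     0.855  1.234]
```

move_arm(series=[[0, 0, 0.12, 0.1, 0.3, -0.8, 0], [0, 0, 0.24, 0.1, 0.5, -0.8, 0], [0, 0, 0.36, 0.1, 0.5, -0.8, 0], [0, 0, 0.48, 0.1, 0.5, -0.8, 0], [0, 0, 0.6, 0.1, 0.5, -0.8, 0]])

```text
time_s: 7.17
eef_pos: [526.0, -4.2, 29.4]
ee_rot: [-0.0, 0.97, -0.243, -0.004]
force: [-0.2, 0.0, 0.9]
grip_width: -0.004
```

```bash
python3 -c "
from rig import ctrl
print(ctrl.sense()['joints'].round(3))"
```

```text
[-0.231  0.569  1.704  0.     0.876  1.831]
```

move_arm(series=[[0, 0, -0.12, 0, 0, 0, 0], [0, 0, -0.24, 0, 0, 0, 0], [0, 0, -0.36, 0, 0, 0, 0], [0, 0, -0.48, 0, 0, 0, 0], [0, 0, -0.6, 0, 0, 0, 0]])

```text
time_s: 7.58
eef_pos: [527.0, -3.8, 31.2]
ee_rot: [-0.001, 0.998, 0.057, -0.002]
force: [0.1, -0.9, 0.1]
grip_width: -0.002
```

move_arm(series=[[0, 0, -0.12, 0, 0, 0, 0], [0, 0, -0.24, 0, 0, 0, 0], [0, 0, -0.36, 0, 0, 0, 0], [0, 0, -0.48, 0, 0, 0, 0], [0, 0, -0.6, 0, 0, 0, 0]])

```text
time_s: 8.0
eef_pos: [527.9, -3.4, 33.0]
ee_rot: [-0.001, 0.936, 0.353, -0.001]
force: [0.2, 0.8, -0.6]
grip_width: 0.0
```

move_arm(series=[[0, 0, -0.12, 0, 0, 0, 0], [0, 0, -0.24, 0, 0, 0, 0], [0, 0, -0.36, 0, 0, 0, 0], [0, 0, -0.48, 0, 0, 0, 0], [0, 0, -0.6, 0, 0, 0, 0]])

```text
time_s: 8.42
eef_pos: [529.0, -3.0, 34.8]
ee_rot: [-0.0, 0.787, 0.617, 0.0]
force: [0.3, 0.5, -0.3]
grip_width: -0.003
```

```bash
cat >> h.py <<'E'
def delta2(x,y,z):
    from rig import ctrl
    B=np.load("B.npy");s=ctrl.sense();q=s["ee_rot"];r=R.from_quat([q[1],q[2],q[3],q[0]])
    c,n=np.cos(B[2]),np.sin(B[2])
    T=R.from_matrix(np.array([[-n,c,0],[c,n,0],[0,0,-1]]))  # tool x=board y, tool y=board x
    W=tr(B,[(x,y,z+6)])[0]
    F=s["force"]
    print("tcp board",inv(B,s["eef_pos"]).round(1),"z",(s["eef_pos"][2]-6).round(1),"j6",s["joints"][5].round(2))
    print("turn",(r.inv()*T).as_rotvec().round(3),"cm",(r.inv().apply(W-s["eef_pos"])/10).round(2),"Fboard",(c*F[0]+n*F[1]).round(1),(-n*F[0]+c*F[1]).round(1),F[2].round(1),"t",s["time_s"])
E
python3 -c "
from h import *
from rig import capture
delta2(52,-230,16)"
```

```text
tcp board [  56.7 -275.6] z 28.8 j6 0.01
turn [-0.    -0.    -0.352] cm [ 4.12 -2.02  1.29] Fboard 0.4 0.5 -0.3 t 8.4167
```

move_arm(series=[[0, 0, -0.12, 0, 0, 0.3, 0.3], [0, 0, -0.24, 0, 0, 0.6, 0.3], [0, 0, -0.352, 0, 0, 0.9, 0.3], [0, 0, -0.352, 0, 0, 0.9, 0.3]])

```text
time_s: 8.75
eef_pos: [529.6, -2.5, 27.0]
ee_rot: [0.0, 0.665, 0.746, 0.0]
force: [0.2, 0.5, -0.1]
grip_width: 0.3
```

```bash
python3 -c "
from h import *
from rig import capture
delta2(55,-230,15)
for n in ('wrist','top'):
    cv2.imwrite(f'pics/{n}8.png',capture(n)['frame'][:,:,::-1])
"
```

```text
tcp board [  57.4 -275.2] z 21.0 j6 -0.34
turn [ 0.001 -0.     0.005] cm [ 4.52 -0.22  0.6 ] Fboard 0.2 0.5 -0.1 t 8.75
```

View pics/wrist8.png

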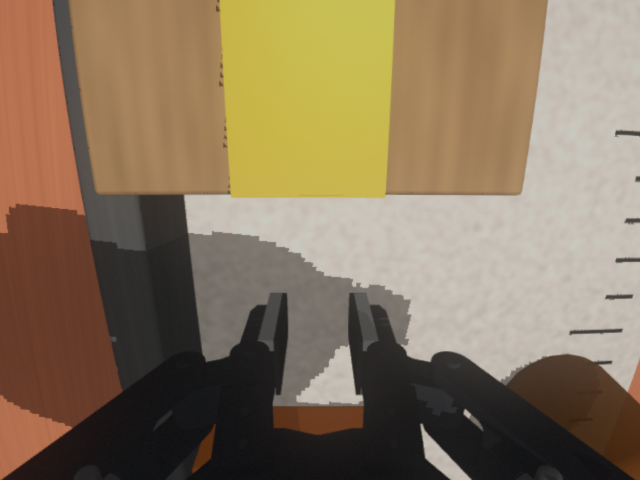

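move_arm(series=[[0, 0, 0, 1, -0.1, 0.3, 0.3], [0, 0, 0, 2, -0.2, 0.5, 0.3], [0, 0, 0, 3, -0.2, 0.5, 0.3], [0, 0, 0, 3.7, -0.2, 0.5, 0.3], [0, 0, 0, 4.4, -0.2, 0.5, 0.3]])

```text
time_s: 9.27
eef_pos: [522.8, 42.1, 22.0]
ee_rot: [0.0, 0.668, 0.744, 0.0]
force: [-0.2, -0.4, 0.3]
grip_width: 0.299
```

move_arm(series=[[0, 0, 0, 0.7, 0, 0, 0.3], [0, 0, 0, 1.4, 0, 0, 0.3], [0, 0, 0, 2.1, 0, 0, 0.3], [0, 0, 0, 2.8, 0, 0, 0.3], [0, 0, 0, 3.4, 0, 0, 0.3]])

```text
time_s: 9.68
eef_pos: [519.1, 76.5, 22.1]
ee_rot: [0.001, 0.668, 0.744, 0.001]
force: [-0.0, -2.9, 0.4]
grip_width: 0.303
```

```bash
python3 -c "
from h import *
from rig import capture
delta2(55,-181,15)
for n in ('wrist','top'):
    cv2.imwrite(f'pics/{n}9.png',capture(n)['frame'][:,:,::-1])
"
```

```text
tcp board [  55.7 -195.5] z 16.1 j6 -0.18
turn [ 0.001  0.    -0.003] cm [ 1.45 -0.07  0.11] Fboard -0.3 -2.8 0.4 t 9.6833
```

View pics/wrist9.png

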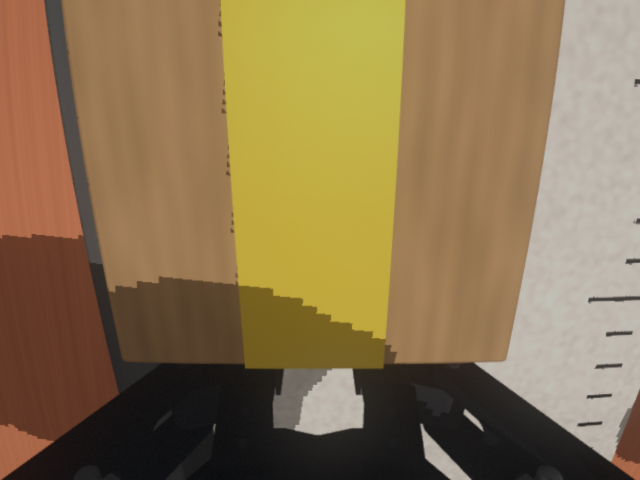

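Fingers are flush with the carton's end and pushing it along the fence (2.8 N). I'll go on to the stop.

move_arm(series=[[0, 0, 0, 0.5, 0, 0, 0.3], [0, 0, 0, 0.9, 0, 0, 0.3], [0, 0, 0, 1.2, 0, 0, 0.3], [0, 0, 0, 1.4, 0, 0, 0.3], [0, 0, 0, 1.5, 0, 0, 0.3]])

```text
time_s: 10.2
eef_pos: [518.7, 88.0, 22.6]
ee_rot: [0.003, 0.667, 0.745, -0.001]
force: [1.3, -37.0, 2.6]
grip_width: 0.3
```

move_arm(series=[[0, 0, 0, 0.1, 0, 0, 0.3], [0, 0, 0, 0.2, 0, 0, 0.3], [0, 0, 0, 0.3, 0, 0, 0.3], [0, 0, 0, 0.3, 0, 0, 0.3]])

```text
time_s: 10.53
eef_pos: [519.3, 87.8, 23.1]
ee_rot: [0.006, 0.667, 0.745, -0.003]
force: [0.4, -26.6, 2.1]
grip_width: 0.301
```

```bash
python3 -c "
from h import *
from rig import capture
delta2(55,-181,15)
for n in ('wrist','side'):
    cv2.imwrite(f'pics/{n}10.png',capture(n)['frame'][:,:,::-1])
i=cv2.imread('pics/side10.png');cv2.imwrite('pics/side10b.png',cv2.resize(i[230:360,200:360],None,fx=4.5,fy=4.5,interpolation=cv2.INTER_CUBIC))"
```

```text
tcp board [  57.  -184.4] z 17.1 j6 -0.15
turn [0.004 0.012 0.001] cm [ 0.34 -0.2   0.2 ] Fboard -2.5 -26.5 2.1 t 10.5333
```

View pics/side10b.png

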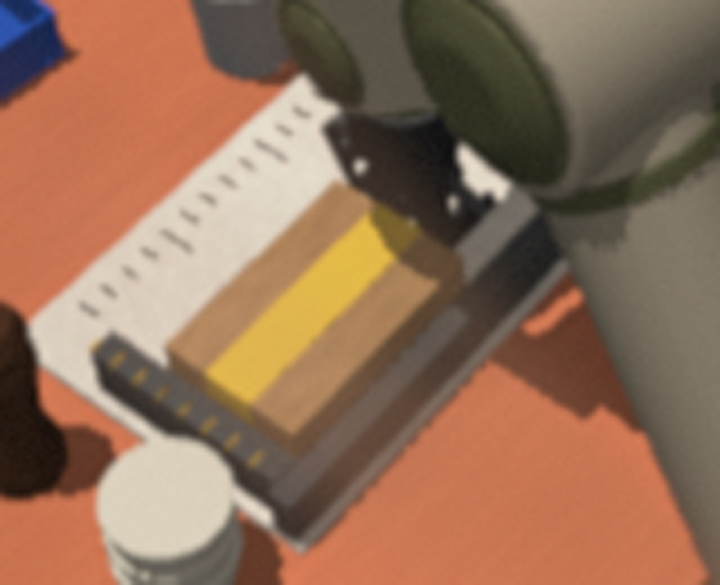

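move_arm(series=[[0, 0.012, 0, -1, 0, 0, 0.3], [0, 0.012, 0, -2.5, 0, 0, 0.3], [0, 0.012, 0, -4, 0, -3, 0.3], [0, 0.012, 0, -5, 0, -6, 0.3], [0, 0.012, 0, -8, 0, -9.5, 0.3]])

```text
time_s: 11.05
eef_pos: [526.5, 13.5, 116.3]
ee_rot: [-0.0, 0.666, 0.746, 0.001]
force: [1.2, -0.4, -0.5]
grip_width: 0.3
```

```bash
python3 -c "
from h import *
from rig import capture
delta2(47,-470,100)
"
```

```text
tcp board [  56.1 -259. ] z 110.3 j6 -0.31
turn [ 0.002 -0.002  0.003] cm [-21.1   -0.97   0.98] Fboard 1.2 -0.5 -0.5 t 11.05
```

move_arm(series=[[0, 0, 0, -4, -0.2, -1, 0.3], [0, 0, 0, -8, -0.4, -1, 0.3], [0, 0, 0, -12, -0.6, -1, 0.3], [0, 0, 0, -16, -0.8, -1, 0.3], [0, 0, 0, -20, -1, -1, 0.3]])

```text
time_s: 11.47
eef_pos: [538.9, -187.9, 125.9]
ee_rot: [-0.0, 0.666, 0.746, 0.002]
force: [0.0, -0.2, -0.4]
grip_width: 0.3
```

```bash
python3 -c "
from h import *
from rig import capture
delta2(47,-470,12)
c=capture('top');pickle.dump(c,open('c11.pkl','wb'))
for n in ('wrist','top'):
    cv2.imwrite(f'pics/{n}11.png',capture(n)['frame'][:,:,::-1])
i=cv2.imread('pics/top11.png');cv2.imwrite('pics/top11b.png',cv2.resize(i[230:310,200:310],None,fx=7,fy=7,interpolation=cv2.INTER_CUBIC))
cv2.imwrite('pics/top11c.png',cv2.resize(i[200:310,290:430],None,fx=5,fy=5,interpolation=cv2.INTER_CUBIC))"
```

```text
tcp board [  46.3 -460.5] z 119.9 j6 -0.66
turn [ 0.002 -0.002  0.003] cm [-0.97  0.05 10.79] Fboard 0.0 -0.2 -0.4 t 11.4667
```

View pics/wrist11.png

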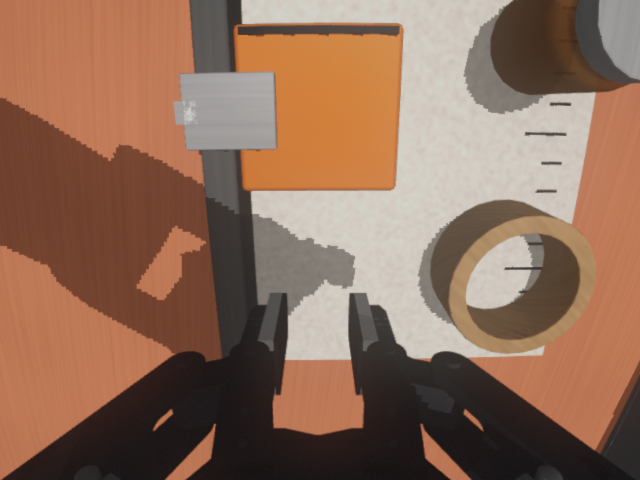

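View pics/top11b.png

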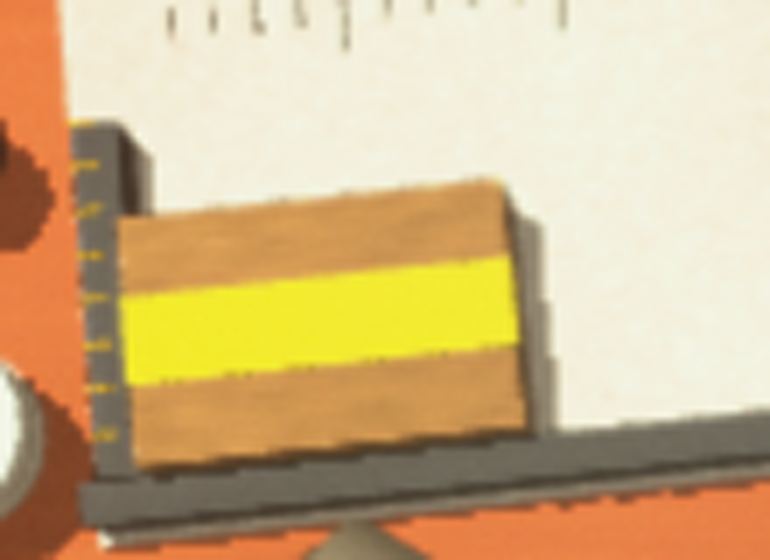

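View pics/top11c.png

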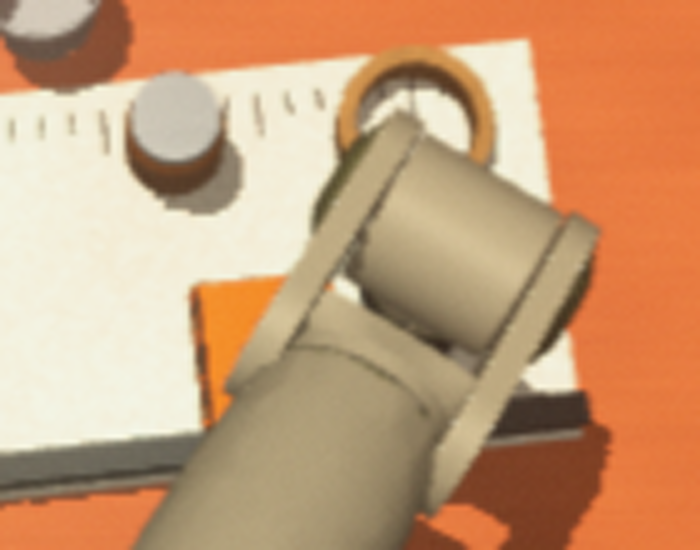

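```bash
python3 - <<'E'
from h import *
c=pickle.load(open('c11.pkl','rb'));B=np.load("B.npy")
b=lambda u,v:(200+(u+.5)/7-.5,230+(v+.5)/7-.5)
C,r=fit(c,[(55,85,76),(55,-85,76),(-55,-85,76),(-55,85,76)],np.array([b(118,215),b(502,178),b(528,432),b(137,468)]),[450,100,0.2])
print(inv(B,C),C[2]-B[2],r.tolist())
E
```

```text
[ 55.9826073  -85.43822621] -0.004426588664417808 [[0.1, 0.3], [0.4, 0.2], [-0.2, -0.4], [-0.2, -0.1]]
```

move_arm(series=[[0, 0, 0, -0.8, 0.6, 3, 0.1], [0, 0, 0, -0.9, 0.6, 6, 0.1], [0, 0, 0, -0.9, 0.6, 8.5, 0.1], [0, 0, 0, -0.9, 0.6, 10.2, 0.1], [0, 0, 0, -0.9, 0.6, 10.2, 0.1]])

```text
time_s: 12.03
eef_pos: [544.2, -194.1, 20.0]
ee_rot: [-0.004, 0.667, 0.745, 0.001]
force: [-0.4, 1.0, -0.7]
grip_width: 0.101
```

```bash
python3 -c "
from h import *
from rig import capture
delta2(52,-440,15)
for n in ('wrist',):
    cv2.imwrite(f'pics/{n}12.png',capture(n)['frame'][:,:,::-1])
"
```

```text
tcp board [  50.9 -467.2] z 14.0 j6 -0.66
turn [-0.004 -0.007 -0.   ] cm [ 2.72  0.11 -0.08] Fboard -0.3 1.1 -0.7 t 12.0333
```

View pics/wrist12.png

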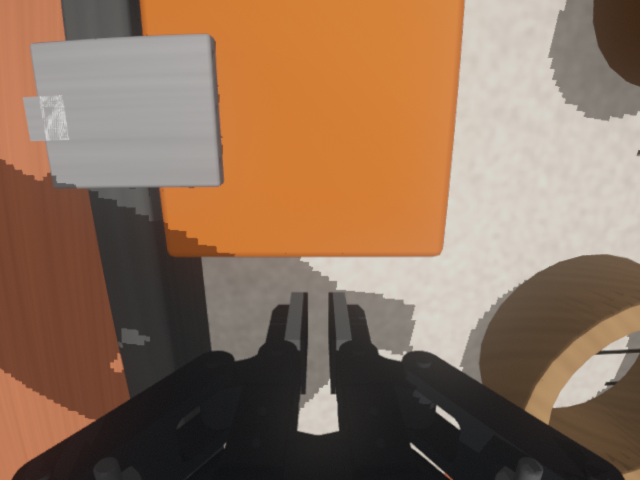

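move_arm(series=[[0, 0, 0, 1, 0, 0, 0.1], [0, 0, 0, 2, 0, 0, 0.1], [0, 0, 0, 3, 0, 0, 0.1], [0, 0, 0, 4, 0, 0, 0.1], [0, 0, 0, 5, 0, 0, 0.1]])

```text
time_s: 12.5
eef_pos: [540.2, -144.2, 23.6]
ee_rot: [-0.001, 0.667, 0.745, 0.001]
force: [0.5, -2.3, 2.2]
grip_width: 0.099
```

move_arm(series=[[0, 0, 0, 1.2, 0, 0, 0.1], [0, 0, 0, 2.4, 0, 0, 0.1], [0, 0, 0, 3.6, 0, 0, 0.1], [0, 0, 0, 4.8, 0, 0, 0.1], [0, 0, 0, 6, 0, 0, 0.1]])

```text
time_s: 12.92
eef_pos: [533.5, -83.4, 23.9]
ee_rot: [-0.001, 0.667, 0.745, 0.001]
force: [0.8, -1.9, 2.2]
grip_width: 0.1
```

```bash
python3 -c "
from h import *
from rig import capture
delta2(52,-273,15)
for n in ('wrist',):
    cv2.imwrite(f'pics/{n}13.png',capture(n)['frame'][:,:,::-1])
"
```

```text
tcp board [  52.4 -356. ] z 17.9 j6 -0.49
turn [ 0.001 -0.003  0.001] cm [ 8.3  -0.03  0.32] Fboard 0.6 -2.0 2.2 t 12.9167
```

View pics/wrist13.png

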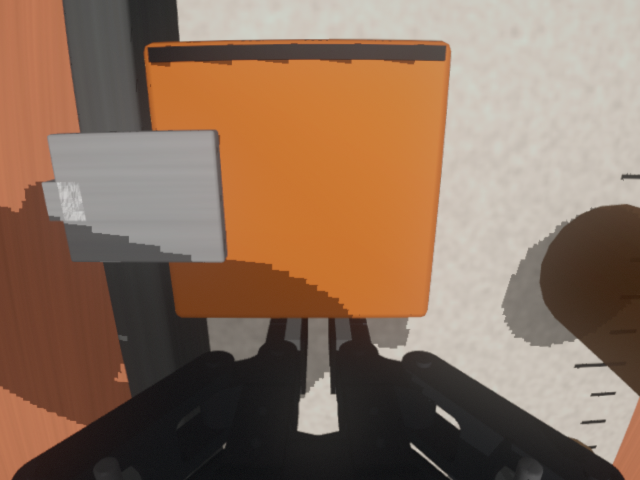

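move_arm(series=[[0, 0, 0, 1.3, 0, 0, 0.1], [0, 0, 0, 2.6, 0, 0, 0.1], [0, 0, 0, 3.9, 0, 0, 0.1], [0, 0, 0, 5.2, 0, 0, 0.1], [0, 0, 0, 6.2, 0, 0, 0.1]])

```text
time_s: 13.38
eef_pos: [525.7, -18.2, 23.8]
ee_rot: [-0.002, 0.666, 0.746, 0.001]
force: [0.9, -3.2, -0.7]
grip_width: 0.1
```

move_arm(series=[[0, 0, 0, 0.4, 0, 0, 0.1], [0, 0, 0, 0.8, 0, 0, 0.1], [0, 0, 0, 1.1, 0, 0, 0.1], [0, 0, 0, 1.3, 0, 0, 0.1], [0, 0, 0, 1.4, 0, 0, 0.1]])

```text
time_s: 13.8
eef_pos: [524.0, -4.3, 23.8]
ee_rot: [-0.002, 0.666, 0.746, 0.001]
force: [0.5, -2.6, -0.6]
grip_width: 0.1
```

```bash
python3 -c "
from h import *
from rig import capture
delta2(52,-273,15)
for n in ('wrist',):
    cv2.imwrite(f'pics/{n}14.png',capture(n)['frame'][:,:,::-1])
"
```

```text
tcp board [  51.7 -276.4] z 17.8 j6 -0.35
turn [-0.001 -0.005  0.002] cm [0.34 0.03 0.28] Fboard 0.2 -2.7 -0.6 t 13.8
```

View pics/wrist14.png

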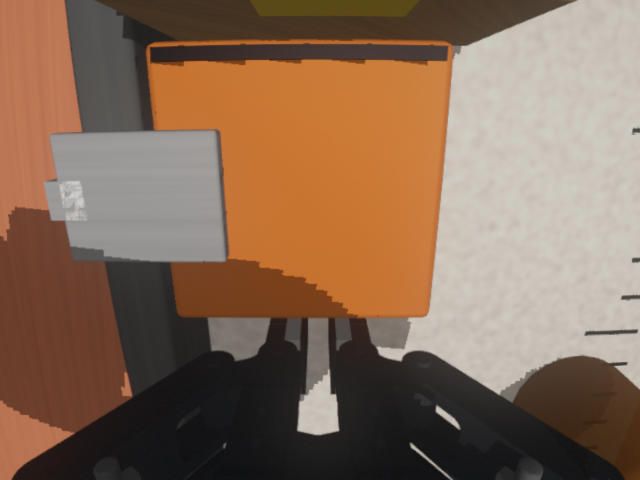

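Very close. I'll use small steps until the force rises.

move_arm(series=[[0, 0, 0, 0.1, 0, 0, 0.1], [0, 0, 0, 0.2, 0, 0, 0.1], [0, 0, 0, 0.3, 0, 0, 0.1]])

```text
time_s: 14.1
eef_pos: [523.7, -1.4, 23.8]
ee_rot: [-0.002, 0.667, 0.745, 0.001]
force: [0.7, -1.8, -0.7]
grip_width: 0.099
```

move_arm(series=[[0, 0, 0, 0.1, 0, 0, 0.1], [0, 0, 0, 0.2, 0, 0, 0.1], [0, 0, 0, 0.2, 0, 0, 0.1]])

```text
time_s: 14.35
eef_pos: [523.4, 0.6, 23.8]
ee_rot: [-0.002, 0.666, 0.746, 0.001]
force: [0.5, -2.8, -1.5]
grip_width: 0.102
```

move_arm(series=[[0, 0, 0, 0.1, 0, 0, 0.1], [0, 0, 0, 0.2, 0, 0, 0.1], [0, 0, 0, 0.2, 0, 0, 0.1]])

```text
time_s: 14.6
eef_pos: [523.5, 0.7, 23.9]
ee_rot: [-0.001, 0.666, 0.746, 0.0]
force: [0.6, -14.6, -2.5]
grip_width: 0.098
```

move_arm(series=[[0, 0, 0, -0.8, 0, 0, 0.1], [0, 0, 0, -2, 0, 0, 0.1], [0, 0, 0, -3.2, 0, -1, 0.1], [0, 0, 0, -4, 0, -4.5, 0.1], [0, 0, 0, -4, 0, -8, 0.1]])

```text
time_s: 15.02
eef_pos: [527.5, -41.0, 104.6]
ee_rot: [-0.002, 0.667, 0.745, -0.0]
force: [0.3, 0.2, 0.2]
grip_width: 0.099
```

move_arm(series=[[0, 0, 0, -1, 1, -4, 0.1], [0, 0, 0, -1, 2, -7, 0.1], [0, 0, 0, 0, 2, -9, 0.1], [0, 0, 0, 2, 2, -9, 0.1], [0, 0, 0, 4, 2, -9, 0.1]])

```text
time_s: 15.43
eef_pos: [543.8, 0.2, 196.8]
ee_rot: [-0.001, 0.668, 0.745, 0.001]
force: [-0.0, 0.4, 0.6]
grip_width: 0.099
```

```bash
python3 -c "
from h import *
from rig import capture
delta2(52,-273,15)
d={n:capture(n) for n in ('wrist','top','side')};pickle.dump(d,open('c15.pkl','wb'))
for n in d: cv2.imwrite(f'pics/{n}15.png',d[n]['frame'][:,:,::-1])
i=cv2.imread('pics/side15.png');cv2.imwrite('pics/side15b.png',cv2.resize(i[220:350,200:370],None,fx=4.5,fy=4.5,interpolation=cv2.INTER_CUBIC))"
```

```text
tcp board [  71.8 -274.1] z 190.8 j6 -0.33
turn [-0.    -0.002 -0.001] cm [ 0.06 -1.98 17.58] Fboard 0.0 0.4 0.6 t 15.4333
```

View pics/wrist15.png

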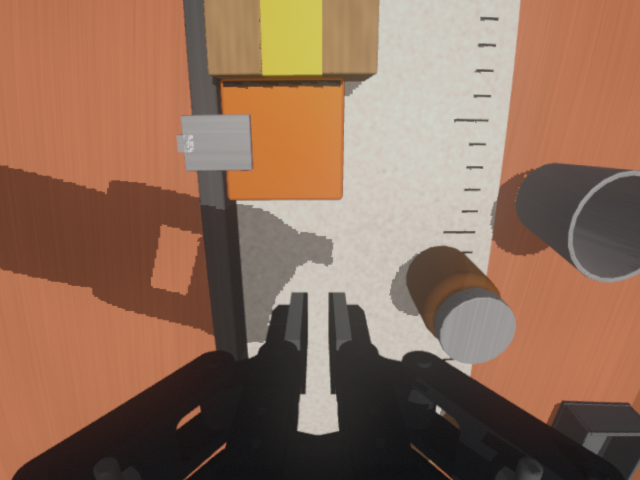

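View pics/side15b.png

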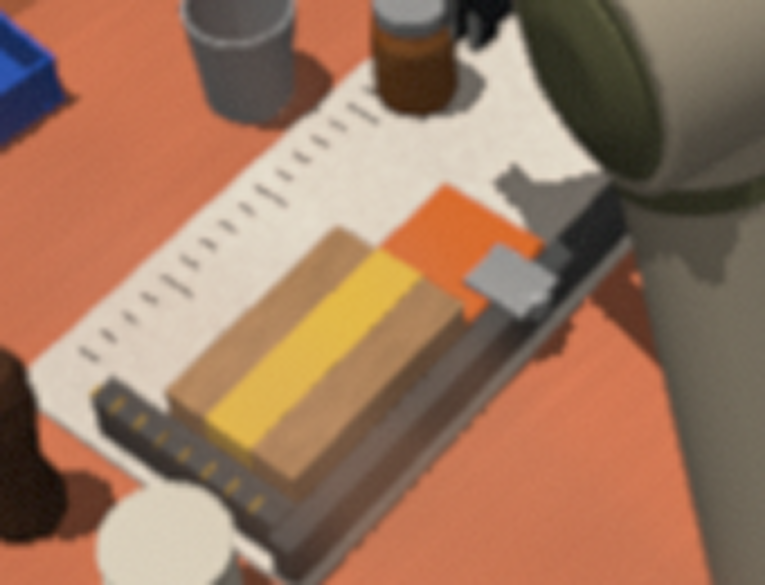

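move_arm(series=[[0, 0, 0, 3.5, -0.3, 0, 0.1], [0, 0, 0, 7, -0.6, 0, 0.1], [0, 0, 0, 10, -1, 0, 0.1], [0, 0, 0, 11, -1, 0, 0.1], [0, 0, 0, 11, -1, 0, 0.1]])

```text
time_s: 16.0
eef_pos: [520.9, 110.0, 196.1]
ee_rot: [-0.002, 0.666, 0.746, 0.0]
force: [0.0, -0.2, -0.3]
grip_width: 0.095
```

```bash
python3 -c "
from h import *
from rig import capture
delta2(52,-273,15)
d={n:capture(n) for n in ('wrist','top','side')};pickle.dump(d,open('c16.pkl','wb'))
for n in d: cv2.imwrite(f'pics/{n}16.png',d[n]['frame'][:,:,::-1])
"
```

```text
tcp board [  61.1 -162.4] z 190.1 j6 -0.13
turn [-0.002 -0.003  0.004] cm [-11.11  -0.91  17.48] Fboard 0.0 -0.2 -0.3 t 16.0
```

View pics/wrist16.png

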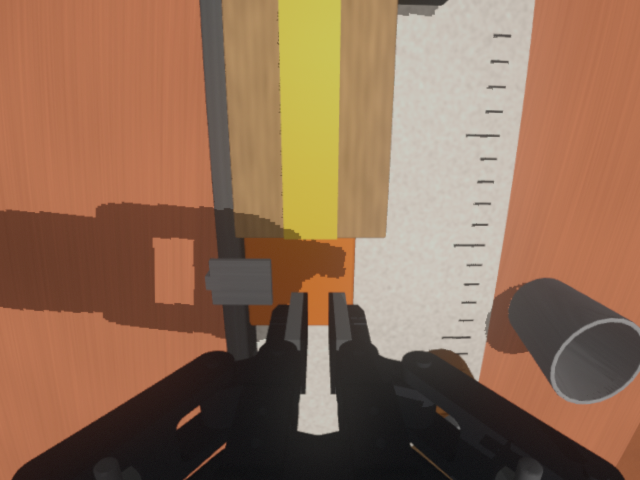

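move_arm(series=[[0, 0, 0, 3.5, 0, -1.5, 0.1], [0, 0, 0, 6, 0, -3, 0.1], [0, 0, 0, 7, 0, -3, 0.1], [0, 0, 0, 7, 0, -3, 0.1]])

```text
time_s: 16.48
eef_pos: [514.1, 177.4, 226.1]
ee_rot: [-0.001, 0.667, 0.745, 0.0]
force: [-0.5, -0.6, -0.5]
grip_width: 0.101
```

```bash
python3 -c "
from h import *
from rig import capture
delta2(52,-273,15)
d={n:capture(n) for n in ('wrist','top','side')};pickle.dump(d,open('c17.pkl','wb'))
B=np.load('B.npy')
i=d['wrist']['frame'][:,:,::-1].copy()
print(proj(d['wrist'],tr(B,[(110,0,76),(110,-170,76),(0,-170,76),(0,0,76)])).round(1).tolist())
print(proj(d['wrist'],tr(B,[(-20,30,51),(-20,-200,51),(-20,-100,51),(160,0,51),(235,30,6),(235,-170,6)])).round(1).tolist())
cv2.imwrite('pics/wrist17.png',i)
cv2.imwrite('pics/wrist17b.png',cv2.resize(i[20:320,160:460],(800,600)*0 or None,fx=2,fy=2,interpolation=cv2.INTER_CUBIC))
"
```

```text
tcp board [ 61.8 -94.7] z 220.1 j6 0.0
turn [-0.002 -0.003  0.002] cm [-17.88  -0.98  20.47] Fboard -0.6 -0.5 -0.5 t 16.4833
[[384.9, 91.2], [374.3, 300.9], [246.6, 300.7], [233.8, 91.3]]
[[212.9, 52.7], [232.3, 316.2], [224.0, 214.6], [442.1, 93.5], [510.9, 62.9], [483.7, 268.3]]
```

View pics/wrist17b.png

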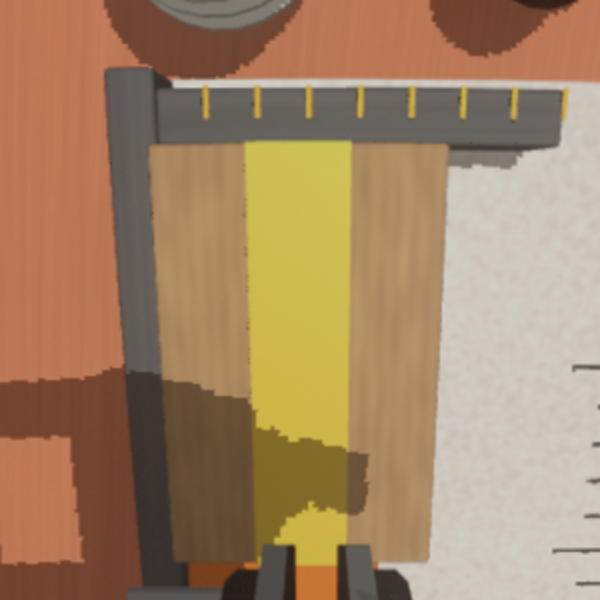

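```bash
python3 -c "
import pickle,cv2
d=pickle.load(open('c17.pkl','rb'));cv2.imwrite('pics/top17.png',d['top']['frame'][:,:,::-1])"
```

```text
(no output)
```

View pics/top17.png

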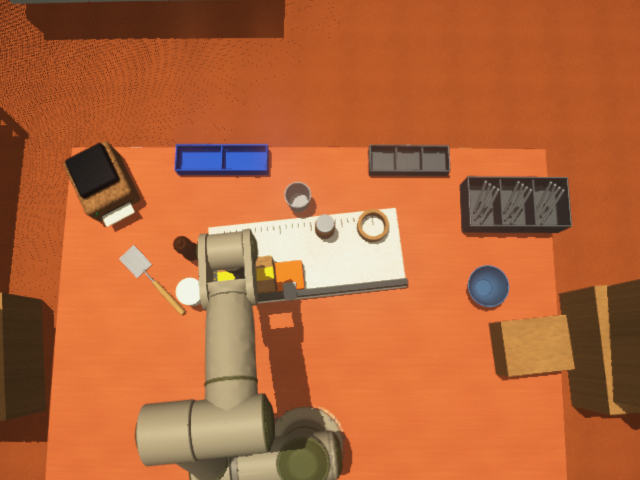

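The bystanders stand where they were: jar at (325,226), tape at (373,226), cup at (298,196), bowl at (488,287), ramekins at (190,292). The gauge is against the carton at about (270,275).

```bash
python3 -c "
from rig import job
print(job.finish_job())"
```

```text
the job is handed in; nothing more can be done
None
```

I set up the carton in the corner and handed the job in at about 16.6 s. I pushed its long side flat to the fence with both open fingers, then its end to the end stop. Last, I pushed the gauge block along the fence against the carton's other end.

**Forces:** Pushing the carton rose to about 14 N at the fence and 37 N at the end stop. The gauge slid at about 2–3 N and rose to 14.6 N when it met the carton.

**Carton position:** In the last wrist picture the carton's corners lie within about 1 mm of the ideal corner position. The top-camera fit, taken before the gauge push, gave (56.0, −85.4) mm and −0.004 rad, against an ideal of (55, −85) mm and 0.

**Gauge position:** The tool reading put the gauge face at about y = −170.5 mm, where −170 is ideal, and the pictures show no gap.

**Bystanders:** They stand where they were in the final top picture, though the arm hides part of the board there.

**Disagreement:** At the end-stop push the tool read about 3 mm short of the expected contact point. I put this down to where the fingers touched, since the force and the pictures show the carton at the stop.

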